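Index the packing turntable and lock it

ROBOT

A 6-joint arm with a two-finger parallel gripper is mounted at the origin on a cart in front of the work surface, level with it; the furniture and walls round the work are solid. World frame = base frame: x ahead of the robot, y to its left, z up, the work surface at z = 0. Lengths are in m, angles in rad, forces in N, time in s.
With the tool pointing down it reaches from about 0.3 to 0.875 m from the base axis. Payload 4.2 kg.
Tool frame: the origin (TCP) lies at the very end of the fingers, on their centre line; the grasp point (between the pads) lies ctrl.tcp_to_grasp behind it (ctrl.tcp_to_grasp is the distance from the TCP to the grasp point, in m); z points along the fingers, y is the direction in which the jaws open and shut (so a half turn about z gives the same grasp; the last joint's range is limited). The gripper opens to 85 mm and grips with 20 to 120 N. Pads are 22 mm wide; open, the fingers measure 114 mm over their backs; the gripper's body (76 mm by 85 mm) begins 54 mm behind the grasp point. The pads swing forward as they close: fully open they stand 13 mm farther back than shut.
Start: joints at [-1.123, 0.32, 1.565, -0, 1.257, -0.02], TCP at [0.259, -0.513, 0.231] pointing down, gripper open.
Joint ranges: [-3.11, 3.11], [-0.84, 2.01], [0.21, 2.61], [-1.34, 4.49], [0.05, 2.63], [-2.56, 2.56]. Speed limits (rad/s): [2.57, 2.57, 3.14, 3.14, 3.14, 3.14].

INTERFACE

Orientations are given as a unit quaternion [w, x, y, z].
In Python, from rig import ctrl gives the robot as it stands.
- The arm moves only by the shell command python3 -m crank 'ROWS' [FORCE]. ROWS is JSON, a list of rows, each an object with "hand": the closure, from 0 (fully open) to 1 (shut); "dp": the shift along the world's x, y, z in m, a list of three; "spin": the turn about the world's z in degrees. A call has 1 to 20 rows; each row shifts and turns the commanded pose from where the row before left it; what a row does not reach is not made up. A row lasts 1/10 s, in which the tool goes at most 50 mm and 8.59 degrees, less where a joint would pass 70% of its speed; a pose out of reach is approached as far as the arm can. A call is refused whole if a number of a shift passes 0.05 or a number of a turn 8.59, either way. A call with a gripper value outside its range is refused whole. The fingers move at their own pace and stop on an object; FORCE is the grip in N (left out, the last holds). Time passes only in rows, so rows that do not move let the fingers close. It gives the time, the measured TCP pose, the force and the opening at its end, in the units of the state.
- ctrl.observe(): the state, without advancing time (a new reading comes with each control period).
- ctrl.get_image(name): name is "side" or "top"; returns a dict with "image" (400x640x3 uint8, red, green, blue), "intrinsics" (3x3 intrinsics, pixels), "world_to_cam" (4x4, takes a point from world to camera coordinates). Camera axes: x right, y down, z forward; pixel columns grow to the right and rows downward; lengths in m; the calibration is good to about 2 mm. A picture is of the moment at which its call begins. There is no depth.
- ctrl.close_job(): hands the job in, once; it reports no verdict.
Trained networks look in a picture, given as the dict that the camera call returned (one of the last four; its "shot" number tells which), for a name from the list of things; names that differ only in an ending like _2 or _b are one class to them, and where a whole thing is asked for, a point or a joint stands for the part that bears it (a point fixed in the world has none). Each returns a list of dicts, best first, with "p" (0 to 1); they miss things now and then, are a little off and sometimes report something else, mostly with a low value. They report only what shows in the picture. A call takes as long as a camera call. They do not tell look-alikes from the thing itself.
- ctrl.trace(picture, name): "mask" (400x640 bool, what is visible of it) and "extent" ([left, top, width, height] in pixels, round what is visible of it).
- ctrl.place_of(picture, name): "at" ([column, row] in pixels: a listed point, or the origin of a listed thing).
The state is a dict: "time": time; "q": joint angles; "qvel": joint speeds; "tau": joint torques, N m; "position": TCP position; "eef_rot": TCP orientation; "ft_force": force on the tool from outside, world axes, zero at the start; "moment": the same for the moment, N m; "finger_gap": opening from 0.0 (shut) to 1.0 (fully open).
Only numpy, scipy, OpenCV 4.12 (cv2) and the standard library are available. Lean on these libraries where they do the work, as an engineer would, in place of code of your own. Each camera call takes 0.05 s, during which the arm holds its last target.

TASK

Bring the coffee tamper round to the front station of the packing turntable, where the lock is, and lock the table there. Press the release key so that the lock slide springs out, work the stroke lever with repeated full strokes, letting it come fully back after each (a stroke advances the table by one station only, and it cannot be turned back) and stop when the tamper is at the front, then push the lock slide fully home until it clicks. Do not touch the table or the things standing on it by hand; they must stay standing on it.

Things in the scene. Friction and masses are not known exactly. Their poses are not given: they have to be found in the camera images.
- index_base: Fixed dark steel foot of the turntable. Origin: on the bench, on the table's vertical turning axis. Own -x points to the front (lock side, roughly towards the robot), +y to the robot's left, z up. Bearings in the other entries are about this origin, anticlockwise from its +x: 180 deg is the front.
- turntable: Round aluminium table, 290 mm diameter, top 60 mm above the bench; origin as index_base. Ten stations 36 deg apart, black 58 mm pads centred 108 mm from the axis; one starts exactly at the front. Turns only anticlockwise from above (things reach the front from its left, +y, side), stays where left by friction, cannot turn while the lock is home.
- front_station (a point): Fixed point: centre of the front station, on the table's top surface, 108 mm from the axis at bearing 180 deg.
- tamper_mid (a point): Centre (39 mm above its foot) of the steel coffee tamper, 58 mm diameter, 78 mm tall, loose, standing upright on the table. It starts two, three or four stations (72, 108 or 144 deg) short of the front.
- wipe_bottle_mid (a point): Centre (48 mm above its foot) of the small white bottle with a blue cap, 50 mm diameter, 96 mm tall, loose, standing on another station.
- paper_cup_mid (a point): Centre (32 mm above its foot) of the green paper cup, 64 mm diameter, 64 mm tall, loose, standing on another station.
- stroke_lever (a joint): Lever about the table's axis, rad: 0 rest, 0.785 forward stop, growing anticlockwise from above. Sprung back to 0 (about 2 N at the post); a stroke takes 6 to 10 N, more if fast. First 9 deg are free play, then it carries the table 36 deg, exactly one station at the stop. Must come back below 0.06 before the next stroke. A stroke broken off can be completed by the next one.
- lever_grip (a point): Point on the upright black round post at the lever's end: 14 mm diameter, 190 mm from the axis, bearing 203.8 deg at rest (right of the lock), 248.8 deg at the stop. The point is 115 mm above the bench; the post is bare from 35 to 136 mm (its top), so it can be pinched from above.
- lock_slide (a joint): Lock slide, m: 0 home (held latched at about 0.0005), 0.024 out to the front (index_base -x). Its fork straddles the table's front peg when home and centres the table if that is within 4 deg. A 3 to 4.5 N spring pushes it out; pushing home takes up to about 10 N and it clicks just past 0 (stop at -0.003).
- lock_paddle (a point): Centre of the flat outer (index_base -x) face of the upright black paddle on the lock slide, 105 mm above the bench. Paddle 40 mm wide (y), 9 mm thick (x), its top 122 mm above the bench. Moves with the slide.
- release_key (a joint): Release key, m: 0 up, 0.010 fully down; sprung, 3 N to start, 5.5 N fully down; the lock slide is freed at about 0.005 and springs out by itself.
- release_top (a point): Centre of the top face of the black release key, 30 x 26 mm, 72 mm above the bench, to the left (+y) of the lock paddle by 64 mm. Press straight down.
Things that resemble listed ones, but are neither listed nor needed, are in the scene too. Leave any orange look-alike of the part that bears paper_cup_mid alone.

How it is judged:
By the outcome, as a careful person would: the job done as asked, in the order asked, and still so for the second after the job is handed in, with the robot touching nothing.
It also fails if it takes over 72 s, if anything falls off the work surface, if the arm or the gripper's body presses on something with over 40 N, if the wrist force passes 120 N, or if a joint passes its speed limit or range.

## Working session

There is one attempt and no reset: what is moved stays moved. The work goes in short steps, Python scripts to look and compute and a shell command to move; the robot and the scene stay as the last step left them, time stands still between calls to the robot, and variables do not carry over. Pictures are saved under pics/ and viewed, and the job is handed in when it is done.

```bash
ls; mkdir -p pics; cat > h.py <<'E'
import numpy as np, cv2
from rig import ctrl
def shot(n,f=None):
    d=ctrl.get_image(n)
    if f: cv2.imwrite('pics/'+f,cv2.cvtColor(d['image'],cv2.COLOR_RGB2BGR))
    return d
def proj(d,p):
    T=np.array(d['world_to_cam']);K=np.array(d['intrinsics'])
    c=T[:3,:3]@np.array(p)+T[:3,3];u=K@c;return u[:2]/u[2]
def ray(d,uv):
    T=np.array(d['world_to_cam']);K=np.array(d['intrinsics'])
    R=T[:3,:3];o=-R.T@T[:3,3];r=R.T@np.linalg.solve(K,[uv[0],uv[1],1.]);return o,r/np.linalg.norm(r)
def atz(d,uv,z):
    o,r=ray(d,uv);return o+r*(z-o[2])/r[2]
def tri(l):
    A=np.zeros((3,3));b=np.zeros(3)
    for o,r in l:
        P=np.eye(3)-np.outer(r,r);A+=P;b+=P@o
    x=np.linalg.solve(A,b);return x,[np.linalg.norm((np.eye(3)-np.outer(r,r))@(x-o)) for o,r in l]
E
python3 - <<'E'
from h import *
a=shot('side','s0.png');b=shot('top','t0.png')
for n in ['index_base','turntable','tamper_mid','wipe_bottle_mid','paper_cup_mid','lever_grip','lock_paddle','release_top','front_station']:
    for nm,d in (('side',a),('top',b)):
        try: r=ctrl.place_of(d,n)
        except Exception as e: r=[];print(e)
        print(n,nm,[(np.round(x['at'],1).tolist(),round(x['p'],2)) for x in r[:4]])
o=ctrl.observe();print({k:np.round(v,3) for k,v in o.items()}, ctrl.tcp_to_grasp)
E
```

```text
pics
index_base side [([318.6, 276.8], 0.79), ([263.4, 203.7], 0.67), ([361.8, 235.0], 0.19)]
index_base top [([371.8, 154.9], 0.85), ([368.7, 158.2], 0.16)]
turntable side [([314.4, 277.0], 0.69)]
turntable top [([369.4, 157.4], 0.67)]
tamper_mid side [([370.1, 262.1], 0.86)]
tamper_mid top [([350.8, 109.4], 0.91)]
wipe_bottle_mid side [([358.5, 236.7], 0.74)]
wipe_bottle_mid top [([331.3, 134.9], 0.66)]
paper_cup_mid side [([317.2, 129.0], 0.66), ([339.8, 223.2], 0.62)]
paper_cup_mid top [([330.4, 164.0], 0.89), ([230.9, 284.9], 0.79)]
lever_grip side [([237.3, 223.1], 0.63)]
lever_grip top [([413.9, 228.1], 0.72)]
lock_paddle side [([258.9, 204.1], 0.74)]
lock_paddle top [([374.9, 233.7], 0.79)]
release_top side [([283.6, 202.2], 0.47)]
release_top top [([346.0, 233.0], 0.73)]
front_station side [([286.0, 234.6], 0.57)]
front_station top [([374.1, 199.8], 0.73)]
{'time': np.float64(1.0), 'q': array([-1.123,  0.32 ,  1.565, -0.   ,  1.257, -0.02 ]), 'qvel': array([ 0.001,  0.002, -0.001,  0.001, -0.001, -0.   ]), 'tau': array([ 2.0000e-03, -4.1541e+01, -2.3442e+01,  0.0000e+00,  0.0000e+00,
        0.0000e+00]), 'position': array([ 0.259, -0.513,  0.231]), 'eef_rot': array([ 0.   ,  0.973,  0.232, -0.   ]), 'ft_force': array([0.078, 0.144, 0.297]), 'moment': array([-0.035, -0.011,  0.024]), 'finger_gap': np.float64(1.002)} 0.0187
```

View pics/s0.png

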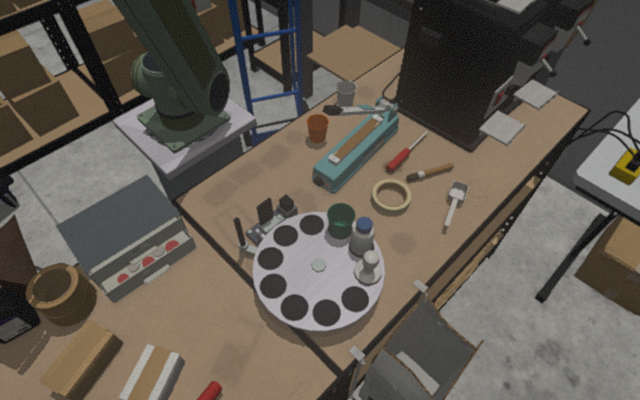

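View pics/t0.png

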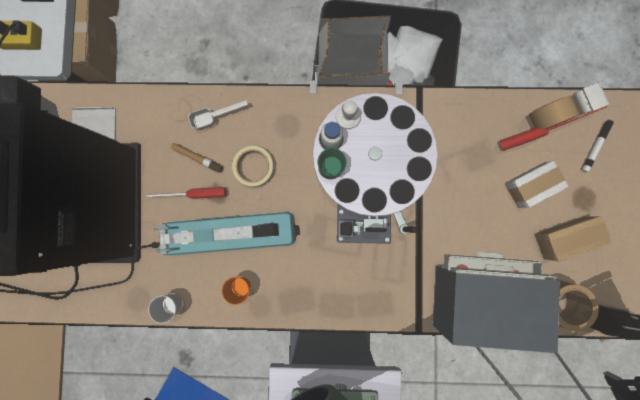

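```bash
python3 - <<'E'
from h import *
a=shot('side');b=shot('top')
P={'base':([318.6,276.8],[371.8,154.9],0),'tt':([314.4,277],[369.4,157.4],0),'tamper':([370.1,262.1],[350.8,109.4],.099),'bottle':([358.5,236.7],[331.3,134.9],.108),'cup':([339.8,223.2],[330.4,164.0],.092),
'lever':([237.3,223.1],[413.9,228.1],.115),'paddle':([258.9,204.1],[374.9,233.7],.105),'key':([283.6,202.2],[346,233],.072),'front':([286,234.6],[374.1,199.8],.06)}
for k,(s,t,z) in P.items():
    x,e=tri([ray(a,s),ray(b,t)])
    print(k,x.round(4),np.round(e,4),'side@z',atz(a,s,z).round(4),'top@z',atz(b,t,z).round(4))
print(ray(a,(320,200)),ray(b,(320,200)))
for n,d,i in (('top',b,b['image'][60:280,260:470]),('side',a,a['image'][110:310,200:440])):
    cv2.imwrite(f'pics/{n}crop0.png',cv2.cvtColor(cv2.resize(i,None,fx=2.7,fy=2.7,interpolation=cv2.INTER_CUBIC),cv2.COLOR_RGB2BGR))
E
```

```text
base [ 0.6672 -0.0829  0.0125] [0.0017 0.0017] side@z [ 0.6618 -0.0798  0.    ] top@z [ 0.6707 -0.0832  0.    ]
tt [ 0.6598 -0.0822  0.0007] [0.0066 0.0066] side@z [ 0.6553 -0.0871  0.    ] top@z [ 0.6643 -0.0773  0.    ]
tamper [ 0.7511 -0.0216  0.1134] [0.001 0.001] side@z [ 0.7477 -0.0139  0.099 ] top@z [ 0.7547 -0.0232  0.099 ]
bottle [0.6925 0.0167 0.1024] [0.004 0.004] side@z [0.6921 0.0105 0.108 ] top@z [0.694  0.0196 0.108 ]
cup [0.6315 0.0192 0.0863] [0.0014 0.0014] side@z [0.633  0.0153 0.092 ] top@z [0.6315 0.0203 0.092 ]
lever [ 0.4918 -0.1593  0.1257] [0.0001 0.0001] side@z [ 0.4851 -0.1561  0.115 ] top@z [ 0.4918 -0.1617  0.115 ]
paddle [ 0.4753 -0.0825  0.1048] [0.004 0.004] side@z [ 0.4726 -0.0854  0.105 ] top@z [ 0.4779 -0.0794  0.105 ]
key [ 0.4775 -0.0187  0.0532] [0.0006 0.0006] side@z [ 0.4889 -0.0267  0.072 ] top@z [ 0.4774 -0.0182  0.072 ]
front [ 0.5554 -0.0813  0.0635] [0.001 0.001] side@z [ 0.5544 -0.0793  0.06  ] top@z [ 0.555  -0.0825  0.06  ]
(array([ 0.96966922, -0.39382891,  0.89278371]), array([-0.41564053,  0.42499228, -0.80412966])) (array([0.49503346, 0.03009468, 0.95135918]), array([ 0.06394026,  0.01387054, -0.99785733]))
```

View pics/topcrop0.png

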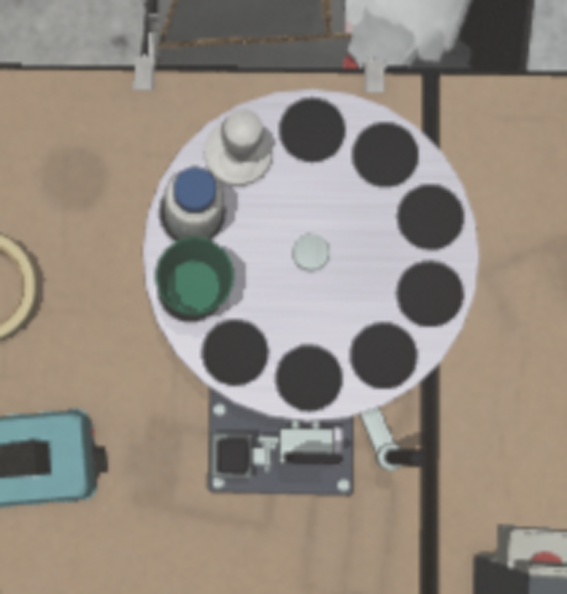

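View pics/sidecrop0.png

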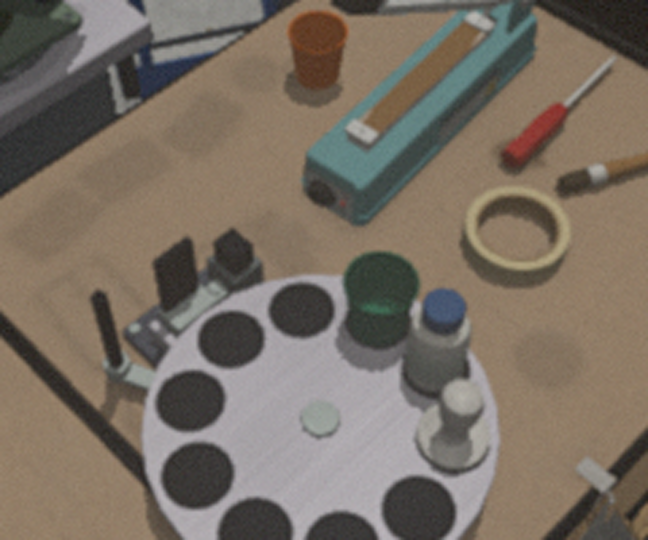

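```bash
cat >> h.py <<'E'
from scipy.optimize import least_squares
def pads(d):
    g=cv2.cvtColor(d['image'],cv2.COLOR_RGB2GRAY)
    n,l,s,c=cv2.connectedComponentsWithStats((g<60).astype(np.uint8))
    out=[]
    for i in range(1,n):
        if 250<s[i,4]<900 and max(s[i,2],s[i,3])<40:
            p=atz(d,c[i],.06)
            r=np.hypot(p[0]-.664,p[1]+.081)
            if .09<r<.125: out.append(p[:2])
    return np.array(out)
def fitpads(P):
    f=lambda v:np.r_[np.hypot(P[:,0]-v[0],P[:,1]-v[1])-.108]
    v=least_squares(f,[.664,-.081]).x
    a=np.degrees(np.arctan2(P[:,1]-v[1],P[:,0]-v[0]))
    ph=np.degrees(np.angle(np.mean(np.exp(1j*np.radians(a*10)))))/10
    return v,np.round(a,1),ph,f(v)
E
python3 - <<'E'
from h import *
for n in('side','top'):
    d=shot(n);P=pads(d);print(n,len(P))
    if len(P)>3: print(fitpads(P))
E
```

```text
side 7
(array([ 0.66252043, -0.08278592]), array([ 1.433e+02,  1.793e+02, -1.445e+02, -1.082e+02,  1.000e-01,
       -7.210e+01, -3.600e+01]), np.float64(-0.2874912567345621), array([ 0.00078894,  0.00065555, -0.00011015,  0.00011527,  0.00082062,
        0.00018452,  0.00044135]))
top 0
```

```bash
python3 - <<'E'
from h import *
import h
b=shot('top');a=shot('side')
g=cv2.cvtColor(b['image'],cv2.COLOR_RGB2GRAY)
n,l,s,c=cv2.connectedComponentsWithStats((g<75).astype(np.uint8))
P=[]
for i in range(1,n):
    p=atz(b,c[i],.06)
    if 150<s[i,4]<900 and max(s[i,2],s[i,3])<40 and .09<np.hypot(p[0]-.664,p[1]+.081)<.125:P.append(p[:2])
P=np.array(P);print(len(P));
if len(P)>3:print(fitpads(P))
for nm,d in(('top',b),('side',a)):
  for k in('lock_paddle','release_top','lever_grip'):
    for r in ctrl.trace(d,k)[:1]:
        m=np.argwhere(r['mask']);print(nm,k,round(r['p'],2),r['extent'],m.mean(0).round(1)[::-1], r['mask'].sum())
    for r in ctrl.place_of(d,k)[:1]: print('   at',np.round(r['at'],1),round(r['p'],2))
# predicted pixels from table fit
C=np.array([.664,-.0825])
for k,p in dict(lever=[C[0]-.1738,C[1]-.0767,.115],front=[C[0]-.108,C[1],.06]).items():
  print(k,p,proj(a,p).round(1),proj(b,p).round(1))
E
```

```text
8
(array([ 0.66336683, -0.08384531]), array([   0.6,  -35.6,  -71.9,   99. , -108.4,  143.3, -144.7,  179.1]), np.float64(-1.0390357771919345), array([ 2.56063689e-04, -6.11806643e-04, -1.35135167e-03, -3.71679997e-03,
       -1.28118531e-03,  8.70506515e-04, -5.03067634e-04,  3.95627709e-05]))
top lock_paddle 0.86 [355.8, 215.9, 32.5, 15.1] [372.1 224.5] 309
   at [375.5 232. ] 0.52
top release_top 0.68 [341.2, 223.4, 21.4, 10.2] [348.4 227.7] 201
   at [347.  229.3] 0.78
top lever_grip 0.59 [393.9, 212.6, 21.8, 19.5] [403.1 223.6] 205
   at [414.5 228.1] 0.74
side lock_paddle 0.97 [254.5, 199.2, 26.7, 33.8] [266.5 216.5] 493
   at [264.7 205.2] 0.82
side release_top 0.66 [272.7, 193.9, 22.0, 25.1] [285. 205.] 242
   at [283.1 195.7] 0.52
side lever_grip 0.52 [231.1, 220.2, 26.5, 31.7] [242.9 239.5] 297
   at [237.1 223.1] 0.52
lever [np.float64(0.4902), np.float64(-0.1592), 0.115] [237.6 225.3] [412.7 228.8]
front [np.float64(0.556), np.float64(-0.0825), 0.06] [285.4 235.9] [374.1 199.4]
```

```bash
python3 - <<'E'
from h import *
b=shot('top');a=shot('side')
def z(i,s):return cv2.resize(i,None,fx=s,fy=s,interpolation=cv2.INTER_NEAREST)
t=z(b['image'][205:250,330:430],8);s=z(a['image'][180:265,225:325],7)
cv2.imwrite('pics/tz.png',cv2.cvtColor(t,cv2.COLOR_RGB2BGR));cv2.imwrite('pics/sz.png',cv2.cvtColor(s,cv2.COLOR_RGB2BGR))
E
```

```text
(no output)
```

View pics/tz.png

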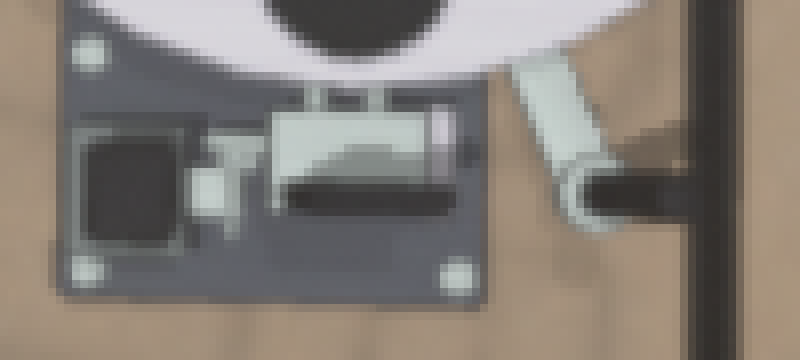

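View pics/sz.png

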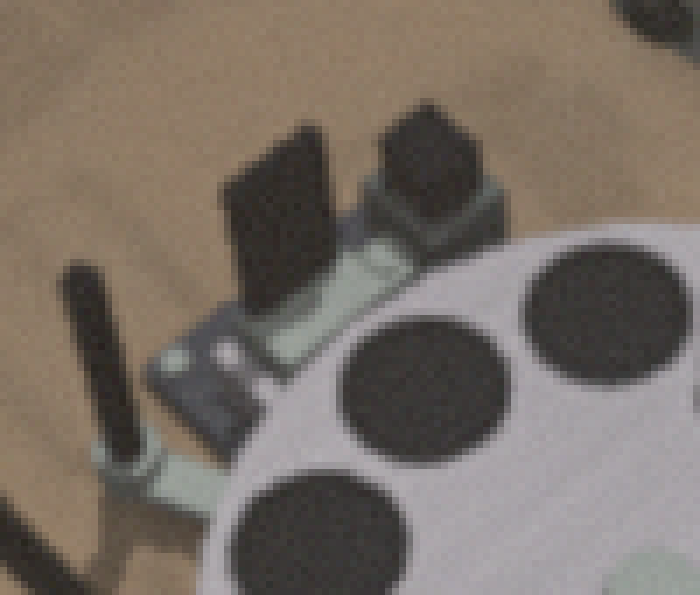

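```bash
python3 - <<'E'
from h import *
b=shot('top');a=shot('side')
f=lambda x,y:(330+x/8-.5+.06,205+y/8-.5+.06)
g=lambda x,y:(225+x/7-.43,180+y/7-.43)
for n,p,z in(('key',f(133,195),.07),('paddletop',f(368,198),.12),('padL',f(285,198),.12),('padR',f(454,198),.12),('posttop',f(598,195),.04),('posttip',f(690,190),.136)):print(n,atz(b,p,z).round(4))
for n,p,z in(('key',g(430,147),.072),('padtopR',g(222,190),.122),('padtopL',g(305,125),.122),('post',g(80,265),.136)):print(n,atz(a,p,z).round(4))
E
```

```text
key [ 0.4866 -0.0186  0.07  ]
paddletop [ 0.4876 -0.0787  0.12  ]
padL [ 0.4871 -0.0565  0.12  ]
padR [ 0.488  -0.1017  0.12  ]
posttop [ 0.4891 -0.1565  0.04  ]
posttip [ 0.4915 -0.1609  0.136 ]
key [ 0.4894 -0.0194  0.072 ]
padtopR [ 0.4847 -0.1008  0.122 ]
padtopL [ 0.4837 -0.065   0.122 ]
post [ 0.4847 -0.1554  0.136 ]
```

```bash
python3 -m crank '[{"hand":1,"dp":[0,0,0.03],"spin":0},{"hand":1,"dp":[0.019,0.04,0.005],"spin":-2},{"hand":1,"dp":[0.019,0.04,0.005],"spin":-2},{"hand":1,"dp":[0.019,0.04,0],"spin":-2},{"hand":1,"dp":[0.019,0.04,0],"spin":-2},{"hand":1,"dp":[0.019,0.04,0],"spin":-2},{"hand":1,"dp":[0.019,0.04,0],"spin":-2},{"hand":1,"dp":[0.019,0.04,0],"spin":-2},{"hand":1,"dp":[0.019,0.04,0],"spin":-3},{"hand":1,"dp":[0.019,0.04,0],"spin":-3},{"hand":1,"dp":[0.019,0.04,0],"spin":-3},{"hand":1,"dp":[0.019,0.04,0],"spin":-3},{"hand":1,"dp":[0.019,0.04,0],"spin":-1},{"hand":1,"dp":[0,0,0],"spin":0}]' 20; python3 -c "
from h import *
print(ctrl.observe()['position'],ctrl.observe()['q'])"
```

```text
time: 3.5
position: [0.489, -0.0291, 0.2712]
eef_rot: [-0.001, 1.0, 0.001, 0.001]
ft_force: [0.1, -0.8, 1.0]
finger_gap: -0.002
[ 0.48900855 -0.02910254  0.27122778] [-0.08415769  0.15966517  1.67994596  0.00197441  1.30102654  1.48385565]
```

```bash
python3 -m crank '[{"hand":1,"dp":[-0.002,0.01,-0.045],"spin":0},{"hand":1,"dp":[0,0,-0.045],"spin":0},{"hand":1,"dp":[0,0,-0.045],"spin":0},{"hand":1,"dp":[0,0,-0.04],"spin":0},{"hand":1,"dp":[0,0,0],"spin":0}]'; python3 - <<'E'
from h import *
b=shot('top');a=shot('side');p=ctrl.observe()['position'];print(p,ctrl.observe()['ft_force'],proj(a,p),proj(b,p))
t=cv2.resize(b['image'][185:260,320:430],None,fx=7,fy=7,interpolation=1);s=cv2.resize(a['image'][165:265,225:325],None,fx=5,fy=5,interpolation=1)
for im,d,o,k in((t,b,(320,185),7),(s,a,(225,165),5)):
    u=((proj(d,p)-o+.5)*k).astype(int);cv2.circle(im,tuple(map(int,u)),4,(255,0,0),1)
cv2.imwrite('pics/k1.png',cv2.cvtColor(np.vstack([np.pad(t[:, :],((0,0),(0,0),(0,0)))]),cv2.COLOR_RGB2BGR));cv2.imwrite('pics/k2.png',cv2.cvtColor(s,cv2.COLOR_RGB2BGR))
E
```

```text
time: 4.0
position: [0.481, -0.0235, 0.0921]
eef_rot: [-0.0, 1.0, -0.002, -0.006]
ft_force: [-0.7, 0.4, -0.4]
finger_gap: -0.002
[ 0.48557812 -0.02373152  0.09690476] [ 1.11398911 -0.57875651  1.28266148] [282.94565972 194.41350796] [349.18661477 229.58609138]
```

View pics/k2.png

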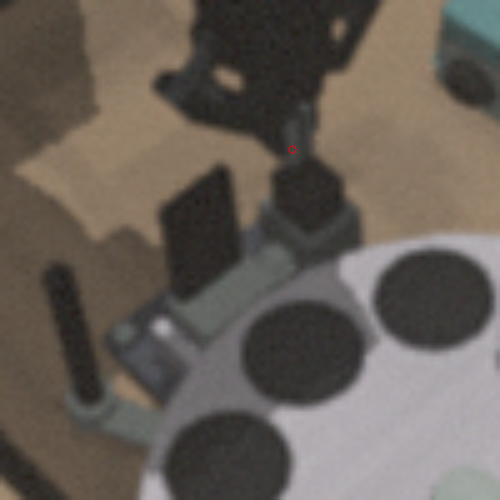

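View pics/k1.png

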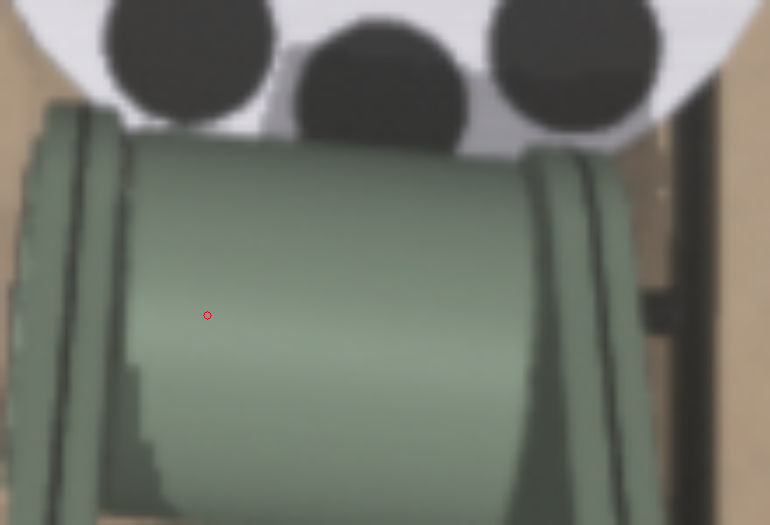

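```bash
python3 -m crank '[{"hand":1,"dp":[0.001,0.004,0],"spin":0},{"hand":1,"dp":[0,0,-0.01],"spin":0},{"hand":1,"dp":[0,0,-0.01],"spin":0},{"hand":1,"dp":[0,0,-0.006],"spin":0},{"hand":1,"dp":[0,0,-0.004],"spin":0},{"hand":1,"dp":[0,0,0],"spin":0},{"hand":1,"dp":[0,0,0],"spin":0}]'; python3 - <<'E'
from h import *
a=shot('side');o=ctrl.observe();print(o['position'],o['ft_force'])
s=cv2.resize(a['image'][165:265,225:325],None,fx=5,fy=5,interpolation=1)
cv2.imwrite('pics/k3.png',cv2.cvtColor(s,cv2.COLOR_RGB2BGR))
E
```

```text
time: 4.8
position: [0.486, -0.0192, 0.0664]
eef_rot: [0.0, 1.0, -0.002, -0.0]
ft_force: [-1.8, 1.2, 4.0]
finger_gap: 0.001
[ 0.4859604  -0.0192193   0.06650951] [-2.16833153 -0.17852714  5.00226757]
```

View pics/k3.png

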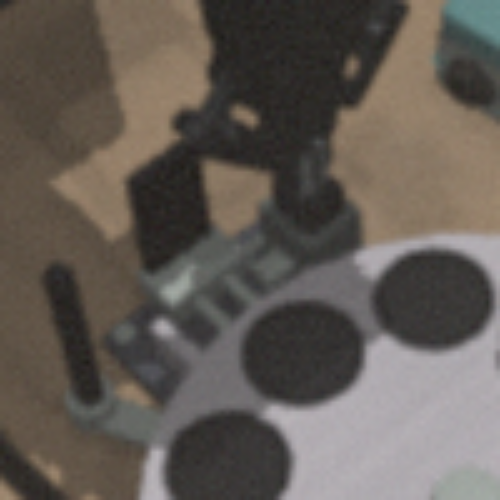

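```bash
python3 -m crank '[{"hand":1,"dp":[0,0,0.03],"spin":0},{"hand":1,"dp":[0,0,0.04],"spin":0},{"hand":0.6,"dp":[0,-0.02,0.04],"spin":4},{"hand":0.6,"dp":[0.003,-0.04,0],"spin":5},{"hand":0.6,"dp":[0,-0.04,0],"spin":5},{"hand":0.6,"dp":[0,-0.04,0],"spin":5},{"hand":0.6,"dp":[0,0,0],"spin":5},{"hand":0.6,"dp":[0,0,0],"spin":0},{"hand":0.6,"dp":[0,0,0],"spin":0}]'; python3 - <<'E'
from h import *
a=shot('side');b=shot('top');o=ctrl.observe();p=o['position'];print(p,o['ft_force'])
s=cv2.resize(a['image'][165:265,205:325],None,fx=5,fy=5,interpolation=1)
u=((proj(a,[p[0],p[1],.136])-(205,165)+.5)*5).astype(int);cv2.circle(s,tuple(map(int,u)),4,(255,0,0),1)
cv2.imwrite('pics/l1.png',cv2.cvtColor(s,cv2.COLOR_RGB2BGR))
E
```

```text
time: 5.75
position: [0.4892, -0.159, 0.1762]
eef_rot: [-0.0, 0.979, 0.205, -0.0]
ft_force: [0.5, 0.6, 0.1]
finger_gap: 0.398
[ 0.4892782  -0.15856105  0.17629906] [-0.12570247  0.67956588 -0.92184646]
```

View pics/l1.png

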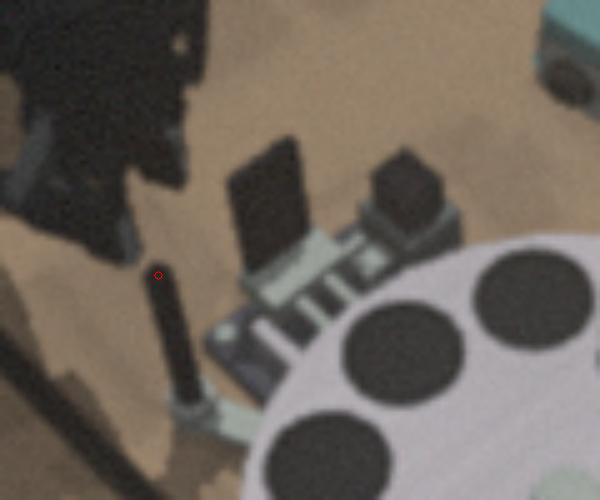

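```bash
python3 -m crank '[{"hand":0.6,"dp":[0,0,-0.03],"spin":0},{"hand":0.6,"dp":[0,0,-0.03],"spin":0},{"hand":0.6,"dp":[0,0,-0.016],"spin":0},{"hand":0.6,"dp":[0,0,0],"spin":0},{"hand":1,"dp":[0,0,0],"spin":0},{"hand":1,"dp":[0,0,0],"spin":0},{"hand":1,"dp":[0,0,0],"spin":0},{"hand":1,"dp":[0,0,0],"spin":0}]' 20; python3 - <<'E'
from h import *
a=shot('side');b=shot('top');o=ctrl.observe();p=o['position'];print(p,o['ft_force'],o['finger_gap'])
s=cv2.resize(a['image'][165:265,205:325],None,fx=5,fy=5,interpolation=1)
cv2.imwrite('pics/l2.png',cv2.cvtColor(s,cv2.COLOR_RGB2BGR))
C=np.array([.6632,-.083]);
for off in(0,):
  th=203.8-.4
  pts=[C+.19*np.array([np.cos(np.radians(th+a)),np.sin(np.radians(th+a))]) for a in np.r_[0:45.1:3.75]]
  print(np.array(pts).round(4));print(np.diff(pts,axis=0).round(4))
E
```

```text
time: 6.65
position: [0.4901, -0.159, 0.1013]
eef_rot: [0.0, 0.979, 0.206, 0.001]
ft_force: [0.5, 2.2, 1.1]
finger_gap: 0.161
[ 0.49010073 -0.15919739  0.10123628] [1.45545712 3.46207132 2.95730618] 0.15628769780888857
[[ 0.4888 -0.1585]
 [ 0.4941 -0.1697]
 [ 0.5002 -0.1806]
 [ 0.5069 -0.191 ]
 [ 0.5143 -0.201 ]
 [ 0.5223 -0.2105]
 [ 0.531  -0.2194]
 [ 0.5402 -0.2278]
 [ 0.5499 -0.2355]
 [ 0.5601 -0.2426]
 [ 0.5708 -0.249 ]
 [ 0.5819 -0.2547]
 [ 0.5933 -0.2597]]
[[ 0.0053 -0.0112]
 [ 0.006  -0.0109]
 [ 0.0067 -0.0105]
 [ 0.0074 -0.01  ]
 [ 0.008  -0.0095]
 [ 0.0086 -0.0089]
 [ 0.0092 -0.0084]
 [ 0.0097 -0.0077]
 [ 0.0102 -0.0071]
 [ 0.0107 -0.0064]
 [ 0.0111 -0.0057]
 [ 0.0114 -0.005 ]]
```

View pics/l2.png

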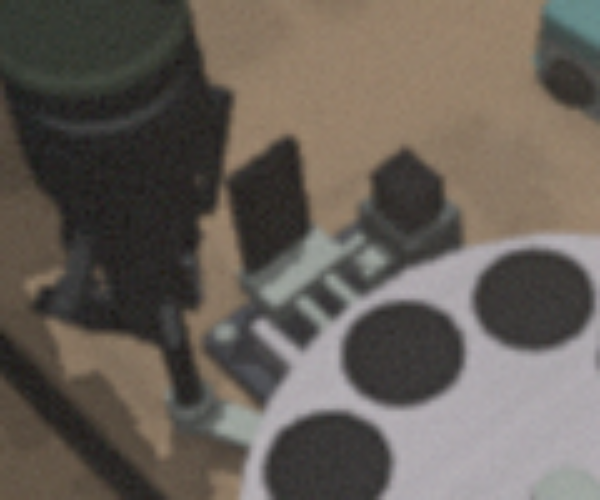

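```bash
python3 -c "
import numpy as np
p=np.array([.190*np.array([np.cos(a),np.sin(a)]) for a in np.radians(203.4+np.arange(0,45.1,2.25))])
acc=np.zeros(2)
q=np.round(p-p[0],3);print(np.diff(q,axis=0).round(4).tolist())"
```

```text
[[0.003, -0.007], [0.003, -0.006], [0.004, -0.007], [0.004, -0.006], [0.004, -0.007], [0.004, -0.006], [0.005, -0.005], [0.005, -0.006], [0.005, -0.006], [0.005, -0.005], [0.006, -0.005], [0.005, -0.005], [0.006, -0.005], [0.006, -0.004], [0.006, -0.004], [0.007, -0.004], [0.006, -0.004], [0.007, -0.003], [0.007, -0.003], [0.006, -0.003]]
```

```bash
python3 -m crank '[{"hand":1,"dp":[0.003,-0.007,0],"spin":2.2},{"hand":1,"dp":[0.003,-0.006,0],"spin":2.3},{"hand":1,"dp":[0.004,-0.007,0],"spin":2.2},{"hand":1,"dp":[0.004,-0.006,0],"spin":2.3},{"hand":1,"dp":[0.004,-0.007,0],"spin":2.2},{"hand":1,"dp":[0.004,-0.006,0],"spin":2.3},{"hand":1,"dp":[0.005,-0.005,0],"spin":2.2},{"hand":1,"dp":[0.005,-0.006,0],"spin":2.3},{"hand":1,"dp":[0.005,-0.006,0],"spin":2.2},{"hand":1,"dp":[0.005,-0.005,0],"spin":2.3}]'; python3 - <<'E'
from h import *
o=ctrl.observe();p=o['position'];print(p,o['ft_force'],o['finger_gap'])
v=p[:2]-[.6632,-.083];print(np.hypot(*v),np.degrees(np.arctan2(*v[::-1]))%360)
E
```

```text
time: 7.75
position: [0.5318, -0.2187, 0.1012]
eef_rot: [-0.001, 0.919, 0.393, 0.001]
ft_force: [0.6, 9.0, 5.3]
finger_gap: 0.155
[ 0.53180666 -0.21871304  0.1012438 ] [0.63093797 8.97691379 5.25352106] 0.15462475290467703
0.18889742888368086 225.92651923455048
```

```bash
python3 -m crank '[{"hand":1,"dp":[0.006,-0.005,0],"spin":2.2},{"hand":1,"dp":[0.005,-0.005,0],"spin":2.3},{"hand":1,"dp":[0.006,-0.005,0],"spin":2.2},{"hand":1,"dp":[0.006,-0.004,0],"spin":2.3},{"hand":1,"dp":[0.006,-0.004,0],"spin":2.2},{"hand":1,"dp":[0.007,-0.004,0],"spin":2.3},{"hand":1,"dp":[0.006,-0.004,0],"spin":2.2},{"hand":1,"dp":[0.007,-0.003,0],"spin":2.3},{"hand":1,"dp":[0.007,-0.003,0],"spin":2.2},{"hand":1,"dp":[0.006,-0.003,0],"spin":2.3},{"hand":1,"dp":[0.002,-0.001,0],"spin":0}]'; python3 - <<'E'
from h import *
a=shot('side');b=shot('top','st1.png')
o=ctrl.observe();p=o['position'];print(p,o['ft_force'],o['finger_gap'])
v=p[:2]-[.6632,-.083];print(np.hypot(*v),np.degrees(np.arctan2(*v[::-1]))%360)
P=pads(a);print(len(P));
if len(P)>3: print(fitpads(P))
s=cv2.resize(a['image'][165:345,205:405],None,fx=3,fy=3,interpolation=1)
cv2.imwrite('pics/st1s.png',cv2.cvtColor(s,cv2.COLOR_RGB2BGR))
E
```

```text
time: 8.85
position: [0.594, -0.2585, 0.1012]
eef_rot: [-0.003, 0.825, 0.565, -0.0]
ft_force: [-7.5, 11.1, 10.7]
finger_gap: 0.154
[ 0.59397021 -0.258528    0.10124144] [-4.03260473  9.21359813  7.95438056] 0.15448263616979976
0.18868715837300734 248.4752878957941
6
(array([ 0.66313831, -0.08326233]), array([ 179. , -145.2, -109. ,   -0.4,  -72.6,  -36.1]), np.float64(-0.6946244855346606), array([ 0.00168639,  0.00067281, -0.00032787,  0.00198484, -0.00022564,
        0.00026555]))
```

View pics/st1s.png

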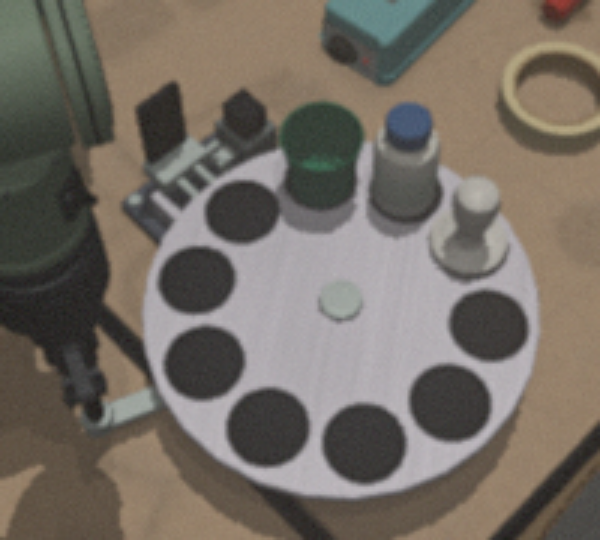

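```bash
python3 -m crank '[{"hand":1,"dp":[0.002,-0.001,0],"spin":0},{"hand":1,"dp":[0.001,0,0],"spin":0},{"hand":1,"dp":[0,0,0],"spin":0}]'; python3 - <<'E'
from h import *
a=shot('side')
o=ctrl.observe();p=o['position'];print(p,o['ft_force'],o['finger_gap'])
v=p[:2]-[.6632,-.083];print(np.hypot(*v),np.degrees(np.arctan2(*v[::-1]))%360)
P=pads(a);print(len(P));
if len(P)>3: print(fitpads(P))
E
```

```text
time: 9.25
position: [0.594, -0.2585, 0.1012]
eef_rot: [-0.006, 0.825, 0.565, -0.002]
ft_force: [-10.9, 11.8, 11.0]
finger_gap: 0.156
[ 0.59394551 -0.25850984  0.10114649] [-10.85018802  10.38725877  11.12830162] 0.1592286565075365
0.1886793310211824 248.46628563645424
6
(array([ 0.66322971, -0.08326723]), array([ 178.9, -145.1, -108.9,    0. ,  -72.7,  -36.5]), np.float64(-0.7175673043580166), array([ 0.00115479,  0.00043829, -0.0002409 ,  0.00115452, -0.00028455,
        0.00045518]))
```

```bash
python3 -m crank '[{"hand":1,"dp":[-0.005,0.002,0],"spin":0},{"hand":1,"dp":[-0.011,0.005,0],"spin":-3.7},{"hand":1,"dp":[-0.011,0.006,0],"spin":-3.8},{"hand":1,"dp":[-0.011,0.006,0],"spin":-3.7},{"hand":1,"dp":[-0.010,0.007,0],"spin":-3.8},{"hand":1,"dp":[-0.010,0.008,0],"spin":-3.7},{"hand":1,"dp":[-0.009,0.008,0],"spin":-3.8},{"hand":1,"dp":[-0.009,0.009,0],"spin":-3.7},{"hand":1,"dp":[-0.008,0.0095,0],"spin":-3.8},{"hand":1,"dp":[-0.007,0.010,0],"spin":-3.7},{"hand":1,"dp":[-0.007,0.0105,0],"spin":-3.8},{"hand":1,"dp":[-0.006,0.011,0],"spin":-3.7},{"hand":1,"dp":[-0.005,0.011,0],"spin":-3.8},{"hand":1,"dp":[0,0,0],"spin":0}]'; python3 - <<'E'
from h import *
a=shot('side')
o=ctrl.observe();p=o['position'];print(p,o['ft_force'],o['finger_gap'])
v=p[:2]-[.6632,-.083];print(np.hypot(*v),np.degrees(np.arctan2(*v[::-1]))%360)
P=pads(a);print(len(P));
if len(P)>3: print(fitpads(P))
s=cv2.resize(a['image'][165:345,205:405],None,fx=3,fy=3,interpolation=1)
cv2.imwrite('pics/st1b.png',cv2.cvtColor(s,cv2.COLOR_RGB2BGR))
E
```

```text
time: 10.7
position: [0.4899, -0.1587, 0.1012]
eef_rot: [0.001, 0.978, 0.207, 0.001]
ft_force: [1.6, 2.3, 3.1]
finger_gap: 0.158
[ 0.49003107 -0.15903433  0.10118079] [1.93297414 1.92285349 4.60697691] 0.15627842587982232
0.1891261462006937 203.70512853675115
6
(array([ 0.66322139, -0.08337029]), array([ 1.791e+02, -1.452e+02, -1.092e+02,  1.000e-01, -7.270e+01,
       -3.590e+01]), np.float64(-0.6216789396222979), array([ 0.00167755,  0.00069618, -0.00022811,  0.00211355, -0.00026329,
        0.00017174]))
```

View pics/st1b.png

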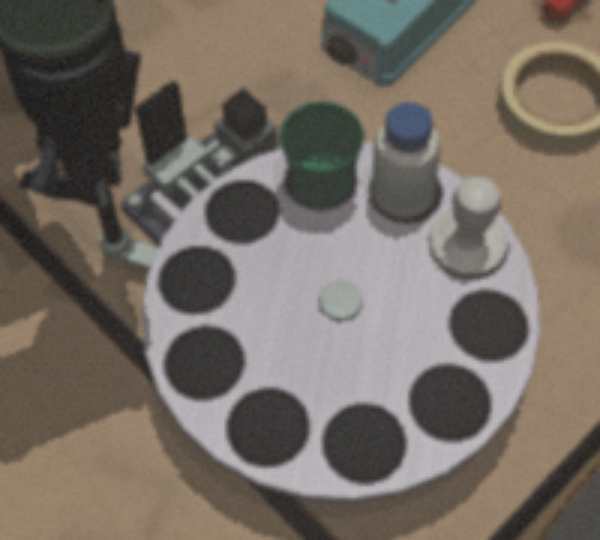

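```bash
python3 -m crank '[{"hand":1,"dp":[0.003,-0.007,0],"spin":2.2},{"hand":1,"dp":[0.003,-0.006,0],"spin":2.3},{"hand":1,"dp":[0.004,-0.007,0],"spin":2.2},{"hand":1,"dp":[0.004,-0.006,0],"spin":2.3},{"hand":1,"dp":[0.004,-0.007,0],"spin":2.2},{"hand":1,"dp":[0.004,-0.006,0],"spin":2.3},{"hand":1,"dp":[0.005,-0.005,0],"spin":2.2},{"hand":1,"dp":[0.005,-0.006,0],"spin":2.3},{"hand":1,"dp":[0.005,-0.006,0],"spin":2.2},{"hand":1,"dp":[0.005,-0.005,0],"spin":2.3},{"hand":1,"dp":[0.006,-0.005,0],"spin":2.2},{"hand":1,"dp":[0.005,-0.005,0],"spin":2.3},{"hand":1,"dp":[0.006,-0.005,0],"spin":2.2},{"hand":1,"dp":[0.006,-0.004,0],"spin":2.3},{"hand":1,"dp":[0.006,-0.004,0],"spin":2.2},{"hand":1,"dp":[0.007,-0.004,0],"spin":2.3},{"hand":1,"dp":[0.006,-0.004,0],"spin":2.2},{"hand":1,"dp":[0.007,-0.003,0],"spin":2.3},{"hand":1,"dp":[0.007,-0.003,0],"spin":2.2},{"hand":1,"dp":[0.006,-0.003,0],"spin":2.3}]'
python3 -m crank '[{"hand":1,"dp":[0.003,-0.001,0],"spin":0},{"hand":1,"dp":[0.001,-0.001,0],"spin":0},{"hand":1,"dp":[0.001,0,0],"spin":0}]'; python3 - <<'E'
from h import *
o=ctrl.observe();p=o['position'];print(p,o['ft_force'],o['finger_gap'])
v=p[:2]-[.6632,-.083];print(np.hypot(*v),np.degrees(np.arctan2(*v[::-1]))%360)
E
```

```text
time: 12.75
position: [0.5929, -0.2581, 0.1012]
eef_rot: [-0.003, 0.825, 0.566, 0.001]
ft_force: [-2.0, 11.4, 7.9]
finger_gap: 0.161
time: 13.05
position: [0.5939, -0.2585, 0.1011]
eef_rot: [-0.007, 0.825, 0.565, -0.002]
ft_force: [-12.8, 13.8, 15.4]
finger_gap: 0.155
[ 0.5939391  -0.25851965  0.10111739] [-12.79170047  13.75960301  15.39878929] 0.15546342912292502
0.18869080333101762 248.4655675463699
```

```bash
python3 -m crank '[{"hand":1,"dp":[-0.005,0.002,0.0005],"spin":0},{"hand":1,"dp":[-0.011,0.005,0],"spin":-3.7},{"hand":1,"dp":[-0.011,0.006,0],"spin":-3.8},{"hand":1,"dp":[-0.011,0.006,0],"spin":-3.7},{"hand":1,"dp":[-0.010,0.007,0],"spin":-3.8},{"hand":1,"dp":[-0.010,0.008,0],"spin":-3.7},{"hand":1,"dp":[-0.009,0.008,0],"spin":-3.8},{"hand":1,"dp":[-0.009,0.009,0],"spin":-3.7},{"hand":1,"dp":[-0.008,0.0095,0],"spin":-3.8},{"hand":1,"dp":[-0.007,0.010,0],"spin":-3.7},{"hand":1,"dp":[-0.007,0.0105,0],"spin":-3.8},{"hand":1,"dp":[-0.006,0.011,0],"spin":-3.7},{"hand":1,"dp":[-0.005,0.011,0],"spin":-3.8},{"hand":1,"dp":[0,0,0],"spin":0}]'; python3 - <<'E'
from h import *
a=shot('side')
o=ctrl.observe();p=o['position'];print(p,o['ft_force'],o['finger_gap'])
v=p[:2]-[.6632,-.083];print(np.hypot(*v),np.degrees(np.arctan2(*v[::-1]))%360)
P=pads(a);print(len(P));
if len(P)>3: print(fitpads(P))
s=cv2.resize(a['image'][165:345,205:405],None,fx=3,fy=3,interpolation=1)
cv2.imwrite('pics/st2b.png',cv2.cvtColor(s,cv2.COLOR_RGB2BGR))
E
```

```text
time: 14.45
position: [0.4899, -0.1589, 0.1012]
eef_rot: [0.0, 0.978, 0.207, 0.001]
ft_force: [3.3, 2.7, 1.6]
finger_gap: 0.156
[ 0.4901196  -0.15926047  0.10123236] [2.70936062 4.09323057 1.87663431] 0.15658791117799062
0.18913615098465952 203.7786352461215
5
(array([ 0.66393625, -0.08321302]), array([-1.454e+02, -1.094e+02, -1.000e-01, -7.310e+01, -3.660e+01]), np.float64(-0.9131741933350662), array([ 7.69002381e-04,  7.71585685e-05,  8.23575534e-04, -5.23537434e-04,
       -1.61258686e-05]))
```

View pics/st2b.png

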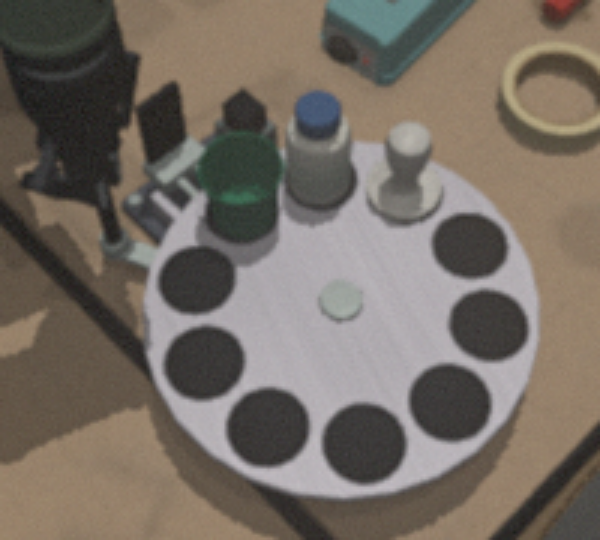

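```bash
python3 -m crank '[{"hand":1,"dp":[0.003,-0.007,0],"spin":2.2},{"hand":1,"dp":[0.003,-0.006,0],"spin":2.3},{"hand":1,"dp":[0.004,-0.007,0],"spin":2.2},{"hand":1,"dp":[0.004,-0.006,0],"spin":2.3},{"hand":1,"dp":[0.004,-0.007,0],"spin":2.2},{"hand":1,"dp":[0.004,-0.006,0],"spin":2.3},{"hand":1,"dp":[0.005,-0.005,0],"spin":2.2},{"hand":1,"dp":[0.005,-0.006,0],"spin":2.3},{"hand":1,"dp":[0.005,-0.006,0],"spin":2.2},{"hand":1,"dp":[0.005,-0.005,0],"spin":2.3},{"hand":1,"dp":[0.006,-0.005,0],"spin":2.2},{"hand":1,"dp":[0.005,-0.005,0],"spin":2.3},{"hand":1,"dp":[0.006,-0.005,0],"spin":2.2},{"hand":1,"dp":[0.006,-0.004,0],"spin":2.3},{"hand":1,"dp":[0.006,-0.004,0],"spin":2.2},{"hand":1,"dp":[0.007,-0.004,0],"spin":2.3},{"hand":1,"dp":[0.006,-0.004,0],"spin":2.2},{"hand":1,"dp":[0.007,-0.003,0],"spin":2.3},{"hand":1,"dp":[0.007,-0.003,0],"spin":2.2},{"hand":1,"dp":[0.006,-0.003,0],"spin":2.3}]'
python3 -m crank '[{"hand":1,"dp":[0.003,-0.001,0],"spin":0},{"hand":1,"dp":[0.001,-0.001,0],"spin":0},{"hand":1,"dp":[0.001,0,0],"spin":0}]'; python3 - <<'E'
from h import *
o=ctrl.observe();p=o['position'];print(p,o['ft_force'],o['finger_gap'])
v=p[:2]-[.6632,-.083];print(np.hypot(*v),np.degrees(np.arctan2(*v[::-1]))%360)
E
```

```text
time: 16.5
position: [0.5926, -0.258, 0.1012]
eef_rot: [-0.003, 0.825, 0.566, 0.0]
ft_force: [-0.4, 11.9, 7.2]
finger_gap: 0.154
time: 16.8
position: [0.5939, -0.2585, 0.1011]
eef_rot: [-0.007, 0.825, 0.565, -0.002]
ft_force: [-12.4, 14.3, 13.6]
finger_gap: 0.156
[ 0.5939103  -0.25850339  0.10109597] [-12.36440614  14.34690207  13.57037701] 0.15550453831746852
0.18868625110955412 248.45562247192345
```

```bash
python3 -m crank '[{"hand":1,"dp":[-0.005,0.002,0.0005],"spin":0},{"hand":1,"dp":[-0.011,0.005,0],"spin":-3.7},{"hand":1,"dp":[-0.011,0.006,0],"spin":-3.8},{"hand":1,"dp":[-0.011,0.006,0],"spin":-3.7},{"hand":1,"dp":[-0.010,0.007,0],"spin":-3.8},{"hand":1,"dp":[-0.010,0.008,0],"spin":-3.7},{"hand":1,"dp":[-0.009,0.008,0],"spin":-3.8},{"hand":1,"dp":[-0.009,0.009,0],"spin":-3.7},{"hand":1,"dp":[-0.008,0.0095,0],"spin":-3.8},{"hand":1,"dp":[-0.007,0.010,0],"spin":-3.7},{"hand":1,"dp":[-0.007,0.0105,0],"spin":-3.8},{"hand":1,"dp":[-0.006,0.011,0],"spin":-3.7},{"hand":1,"dp":[-0.005,0.011,0],"spin":-3.8},{"hand":1,"dp":[0,0,0],"spin":0}]'; python3 - <<'E'
from h import *
a=shot('side')
o=ctrl.observe();p=o['position'];print(p,o['ft_force'],o['finger_gap'])
v=p[:2]-[.6632,-.083];print(np.hypot(*v),np.degrees(np.arctan2(*v[::-1]))%360)
P=pads(a);print(len(P));
if len(P)>3: print(fitpads(P))
s=cv2.resize(a['image'][165:345,205:405],None,fx=3,fy=3,interpolation=1)
cv2.imwrite('pics/st3b.png',cv2.cvtColor(s,cv2.COLOR_RGB2BGR))
E
```

```text
time: 18.2
position: [0.4899, -0.1589, 0.1013]
eef_rot: [-0.0, 0.978, 0.207, 0.001]
ft_force: [4.0, 4.7, -0.3]
finger_gap: 0.155
[ 0.49006389 -0.15919568  0.10125665] [ 3.56666823  3.22474136 -0.74371685] 0.15681998275965986
0.18916102133843782 203.75387202464427
5
(array([ 0.66467365, -0.08256929]), array([-141. , -109.8,   -0.3,  -73.4,  -37. ]), np.float64(-0.3369799110489208), array([ 0.00016135,  0.00049979,  0.00081549, -0.00024661, -0.00056374]))
```

View pics/st3b.png

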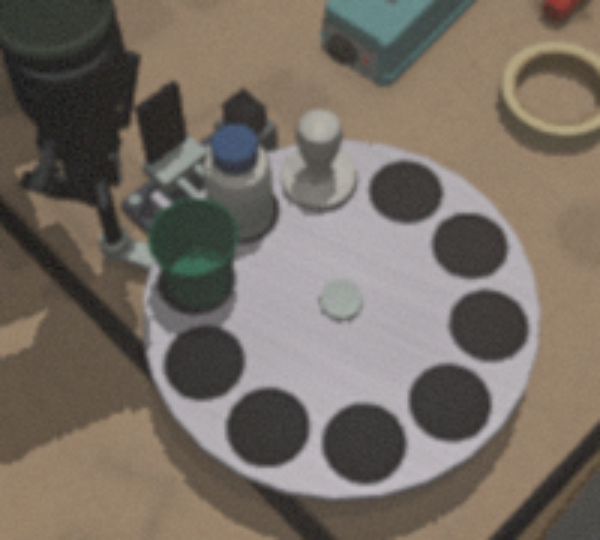

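Three stations done (bottle at front, tamper one short). Fourth stroke.

```bash
python3 -m crank '[{"hand":1,"dp":[0.003,-0.007,0],"spin":2.2},{"hand":1,"dp":[0.003,-0.006,0],"spin":2.3},{"hand":1,"dp":[0.004,-0.007,0],"spin":2.2},{"hand":1,"dp":[0.004,-0.006,0],"spin":2.3},{"hand":1,"dp":[0.004,-0.007,0],"spin":2.2},{"hand":1,"dp":[0.004,-0.006,0],"spin":2.3},{"hand":1,"dp":[0.005,-0.005,0],"spin":2.2},{"hand":1,"dp":[0.005,-0.006,0],"spin":2.3},{"hand":1,"dp":[0.005,-0.006,0],"spin":2.2},{"hand":1,"dp":[0.005,-0.005,0],"spin":2.3},{"hand":1,"dp":[0.006,-0.005,0],"spin":2.2},{"hand":1,"dp":[0.005,-0.005,0],"spin":2.3},{"hand":1,"dp":[0.006,-0.005,0],"spin":2.2},{"hand":1,"dp":[0.006,-0.004,0],"spin":2.3},{"hand":1,"dp":[0.006,-0.004,0],"spin":2.2},{"hand":1,"dp":[0.007,-0.004,0],"spin":2.3},{"hand":1,"dp":[0.006,-0.004,0],"spin":2.2},{"hand":1,"dp":[0.007,-0.003,0],"spin":2.3},{"hand":1,"dp":[0.007,-0.003,0],"spin":2.2},{"hand":1,"dp":[0.006,-0.003,0],"spin":2.3}]'
python3 -m crank '[{"hand":1,"dp":[0.003,-0.001,0],"spin":0},{"hand":1,"dp":[0.001,-0.001,0],"spin":0},{"hand":1,"dp":[0.001,0,0],"spin":0}]'; python3 - <<'E'
from h import *
o=ctrl.observe();p=o['position'];print(p,o['ft_force'],o['finger_gap'])
v=p[:2]-[.6632,-.083];print(np.hypot(*v),np.degrees(np.arctan2(*v[::-1]))%360)
E
```

```text
time: 20.25
position: [0.5923, -0.2579, 0.1012]
eef_rot: [-0.004, 0.825, 0.566, 0.0]
ft_force: [-1.6, 12.7, 5.5]
finger_gap: 0.156
time: 20.55
position: [0.5939, -0.2585, 0.1011]
eef_rot: [-0.007, 0.825, 0.565, -0.002]
ft_force: [-11.5, 14.1, 12.2]
finger_gap: 0.157
[ 0.59388303 -0.25849907  0.10113766] [-11.48330686  14.08737865  12.16501943] 0.15697094191840402
0.18869225688534105 248.44743755514924
```

```bash
python3 -m crank '[{"hand":1,"dp":[-0.005,0.002,0],"spin":0},{"hand":1,"dp":[-0.011,0.005,0],"spin":-3.7},{"hand":1,"dp":[-0.011,0.006,0],"spin":-3.8},{"hand":1,"dp":[-0.011,0.006,0],"spin":-3.7},{"hand":1,"dp":[-0.010,0.007,0],"spin":-3.8},{"hand":1,"dp":[-0.010,0.008,0],"spin":-3.7},{"hand":1,"dp":[-0.009,0.008,0],"spin":-3.8},{"hand":1,"dp":[-0.009,0.009,0],"spin":-3.7},{"hand":1,"dp":[-0.008,0.0095,0],"spin":-3.8},{"hand":1,"dp":[-0.007,0.010,0],"spin":-3.7},{"hand":1,"dp":[-0.007,0.0105,0],"spin":-3.8},{"hand":1,"dp":[-0.006,0.011,0],"spin":-3.7},{"hand":1,"dp":[-0.005,0.011,0],"spin":-3.8},{"hand":1,"dp":[0,0,0],"spin":0},{"hand":0.6,"dp":[0,0,0],"spin":0},{"hand":0.6,"dp":[0,0,0],"spin":0},{"hand":0.6,"dp":[0,0,0],"spin":0}]'; python3 - <<'E'
from h import *
a=shot('side')
o=ctrl.observe();p=o['position'];print(p,o['ft_force'],o['finger_gap'])
s=cv2.resize(a['image'][165:345,205:405],None,fx=3,fy=3,interpolation=1)
cv2.imwrite('pics/st4b.png',cv2.cvtColor(s,cv2.COLOR_RGB2BGR))
E
```

```text
time: 22.25
position: [0.4889, -0.1599, 0.101]
eef_rot: [0.0, 0.978, 0.206, -0.001]
ft_force: [0.6, 0.7, 0.3]
finger_gap: 0.402
[ 0.48891519 -0.15983629  0.10107907] [-0.51085431 -0.31485677  0.36396771] 0.3996183265898246
```

View pics/st4b.png

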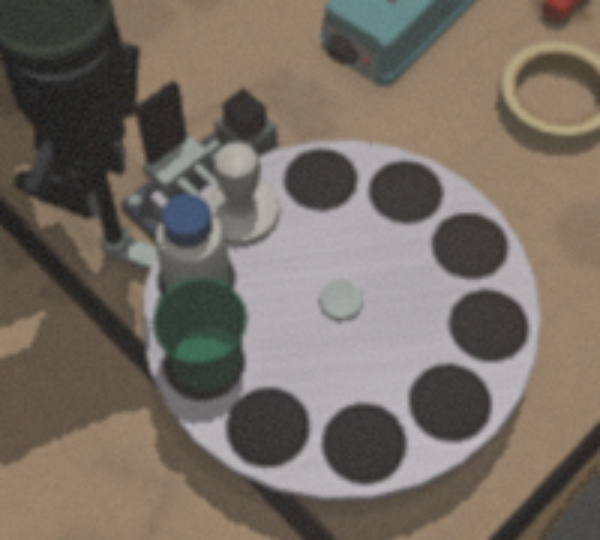

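```bash
python3 -m crank '[{"hand":0.6,"dp":[0,0,0.03],"spin":0},{"hand":0.6,"dp":[0,0,0.03],"spin":0},{"hand":0.6,"dp":[0,0,0.03],"spin":0},{"hand":1,"dp":[-0.018,0,0],"spin":-4},{"hand":1,"dp":[-0.02,0.018,0],"spin":-5},{"hand":1,"dp":[-0.02,0.02,0],"spin":-5},{"hand":1,"dp":[-0.011,0.02,0],"spin":-5},{"hand":1,"dp":[0,0.019,0],"spin":-5},{"hand":1,"dp":[0,0,0],"spin":0}]'; python3 - <<'E'
from h import *
a=shot('side')
o=ctrl.observe();p=o['position'];print(p,o['ft_force'],o['finger_gap'],o['eef_rot'])
s=cv2.resize(a['image'][145:345,185:405],None,fx=3,fy=3,interpolation=1)
cv2.imwrite('pics/p1.png',cv2.cvtColor(s,cv2.COLOR_RGB2BGR))
E
```

```text
time: 23.2
position: [0.4196, -0.0812, 0.1914]
eef_rot: [-0.0, 1.0, -0.001, -0.0]
ft_force: [-0.7, -0.5, -0.0]
finger_gap: -0.002
[ 0.4201121  -0.08206623  0.19149291] [0.45093424 0.67521411 0.37138209] 0.001197652374624472 [ 3.42299943e-04  9.99999930e-01 -1.46479749e-04  4.08607208e-05]
```

View pics/p1.png

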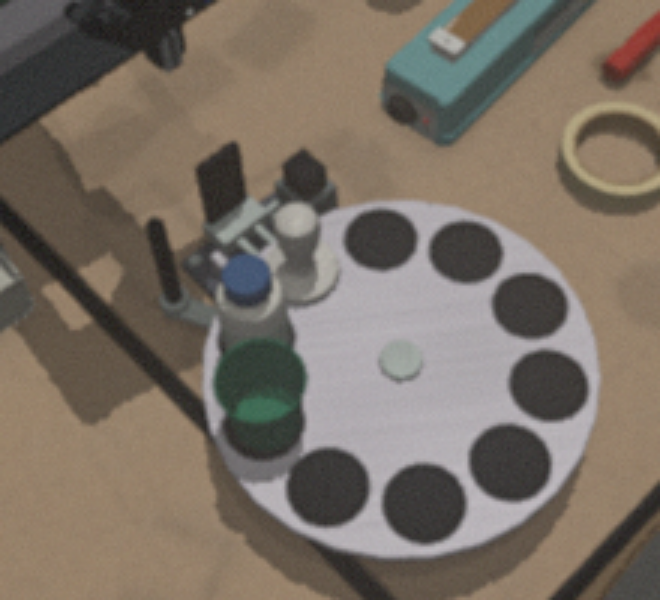

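```bash
python3 -m crank '[{"hand":1,"dp":[0,0,-0.03],"spin":0},{"hand":1,"dp":[0,0,-0.03],"spin":0},{"hand":1,"dp":[0,0,-0.03],"spin":0},{"hand":1,"dp":[0,0,-0.011],"spin":0},{"hand":1,"dp":[0.01,0,0],"spin":0},{"hand":1,"dp":[0.01,0,0],"spin":0},{"hand":1,"dp":[0.006,0,0],"spin":0},{"hand":1,"dp":[0,0,0],"spin":0}]'; python3 - <<'E'
from h import *
a=shot('side')
o=ctrl.observe();p=o['position'];print(p,o['ft_force'])
s=cv2.resize(a['image'][145:265,205:335],None,fx=5,fy=5,interpolation=1)
cv2.imwrite('pics/p2.png',cv2.cvtColor(s,cv2.COLOR_RGB2BGR))
print(atz(a,(251,200),.122),atz(a,(264,193),.122))
E
```

```text
time: 24.05
position: [0.4478, -0.0827, 0.0911]
eef_rot: [0.0, 1.0, -0.001, 0.001]
ft_force: [-0.7, 0.2, -0.1]
finger_gap: 0.004
[ 0.4472954  -0.08245156  0.09095151] [0.68653954 0.11785009 0.84469493]
[ 0.46203528 -0.09733808  0.122     ] [ 0.46746387 -0.06350707  0.122     ]
```

View pics/p2.png

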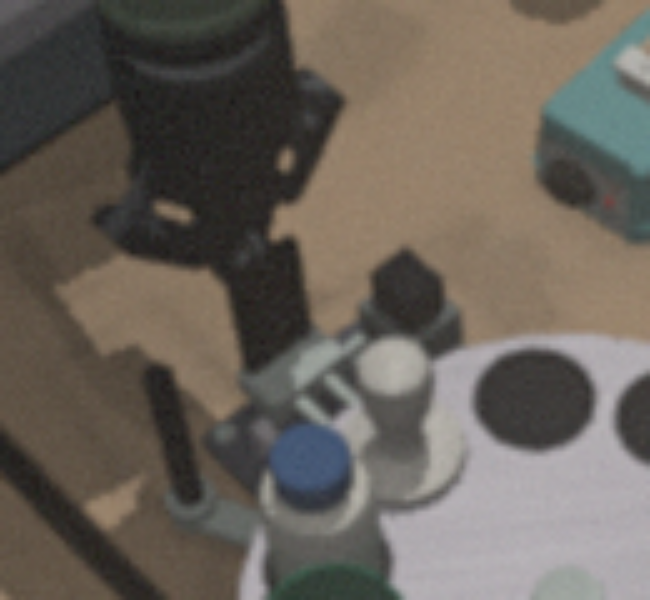

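```bash
python3 -m crank '[{"hand":1,"dp":[0.003,0,0],"spin":0},{"hand":1,"dp":[0.003,0,0],"spin":0},{"hand":1,"dp":[0.003,0,0],"spin":0},{"hand":1,"dp":[0.003,0,0],"spin":0},{"hand":1,"dp":[0.003,0,0],"spin":0},{"hand":1,"dp":[0.003,0,0],"spin":0},{"hand":1,"dp":[0.003,0,0],"spin":0},{"hand":1,"dp":[0.002,0,0],"spin":0},{"hand":1,"dp":[0,0,0],"spin":0}]'; python3 -c "
from h import *
o=ctrl.observe();print(o['position'],o['ft_force'])"
```

```text
time: 25.0
position: [0.4681, -0.082, 0.0901]
eef_rot: [-0.0, 1.0, -0.002, -0.001]
ft_force: [-4.7, -1.3, 0.4]
finger_gap: 0.001
[ 0.46813299 -0.0820313   0.09007423] [-4.73764598 -1.28210491  0.39338216]
```

```bash
python3 -m crank '[{"hand":1,"dp":[0.002,0,0],"spin":0},{"hand":1,"dp":[0.002,0,0],"spin":0},{"hand":1,"dp":[0,0,0],"spin":0}]'; python3 -m crank '[{"hand":1,"dp":[0.002,0,0],"spin":0},{"hand":1,"dp":[0,0,0],"spin":0}]';python3 -m crank '[{"hand":1,"dp":[0.002,0,0],"spin":0},{"hand":1,"dp":[0,0,0],"spin":0}]'
```

```text
time: 25.3
position: [0.4731, -0.0821, 0.09]
eef_rot: [-0.0, 1.0, -0.002, -0.001]
ft_force: [-4.9, -0.4, -0.4]
finger_gap: 0.004
time: 25.5
position: [0.475, -0.0821, 0.09]
eef_rot: [-0.0, 1.0, -0.002, -0.001]
ft_force: [-4.6, -0.1, -0.0]
finger_gap: -0.001
time: 25.7
position: [0.4753, -0.0821, 0.09]
eef_rot: [-0.0, 1.0, -0.002, -0.002]
ft_force: [-9.3, -0.6, 3.0]
finger_gap: 0.002
```

```bash
python3 -m crank '[{"hand":1,"dp":[0.001,0,0],"spin":0},{"hand":1,"dp":[0.001,0,0],"spin":0},{"hand":1,"dp":[0,0,0],"spin":0}]'; python3 -m crank '[{"hand":1,"dp":[0.002,0,0],"spin":0},{"hand":1,"dp":[0,0,0],"spin":0}]'
```

```text
time: 26.0
position: [0.4753, -0.082, 0.09]
eef_rot: [-0.0, 1.0, -0.001, -0.004]
ft_force: [-13.8, -0.1, 6.7]
finger_gap: -0.002
time: 26.2
position: [0.4753, -0.082, 0.09]
eef_rot: [-0.0, 1.0, -0.001, -0.007]
ft_force: [-18.3, -1.0, 10.9]
finger_gap: -0.003
```

```bash
python3 -m crank '[{"hand":1,"dp":[-0.005,0,0],"spin":0},{"hand":1,"dp":[-0.005,0,0],"spin":0},{"hand":1,"dp":[0,0,0],"spin":0}]'; python3 -m crank '[{"hand":1,"dp":[-0.02,0,0],"spin":0},{"hand":1,"dp":[-0.03,0,0],"spin":0},{"hand":1,"dp":[0,0,0.04],"spin":0},{"hand":1,"dp":[0,0,0.04],"spin":0},{"hand":1,"dp":[-0.02,0,0.04],"spin":0},{"hand":1,"dp":[-0.02,0,0],"spin":0},{"hand":1,"dp":[0,0,0],"spin":0}]'; python3 - <<'E'
from h import *
a=shot('side');b=shot('top','fin_t.png')
o=ctrl.observe();p=o['position'];print(p,o['ft_force'])
for i,n in((a['image'][165:325,205:385],'f_s.png'),(b['image'][80:250,290:460],'f_t.png')):
  cv2.imwrite('pics/'+n,cv2.cvtColor(cv2.resize(i,None,fx=3.5,fy=3.5,interpolation=1),cv2.COLOR_RGB2BGR))
for n in('tamper_mid','wipe_bottle_mid','paper_cup_mid','lock_paddle','lever_grip'):
  l=[]
  for d in(a,b):
    r=ctrl.place_of(d,n); 
    r=[x for x in r if not(n=='paper_cup_mid' and (x['at'][1]<180 and d is a or x['at'][1]>260))]
    if r:l.append(ray(d,r[0]['at']))
  if len(l)==2:print(n,*[np.round(q,4) for q in tri(l)])
E
```

```text
time: 26.5
position: [0.4716, -0.0823, 0.0905]
eef_rot: [0.0, 1.0, -0.002, 0.001]
ft_force: [-3.4, 0.3, -1.7]
finger_gap: 0.004
time: 27.2
position: [0.3819, -0.0826, 0.2124]
eef_rot: [0.001, 1.0, -0.002, 0.003]
ft_force: [0.3, 0.6, -0.1]
finger_gap: -0.002
[ 0.38275174 -0.08250087  0.2109678 ] [ 0.18362276  0.04293023 -0.16299818]
tamper_mid [ 0.5624 -0.09    0.1091] [0.0022 0.0022]
wipe_bottle_mid [ 0.5793 -0.1496  0.1108] [0.005 0.005]
lever_grip [ 0.4876 -0.1616  0.1138] [0.0022 0.0022]
```

View pics/f_s.png

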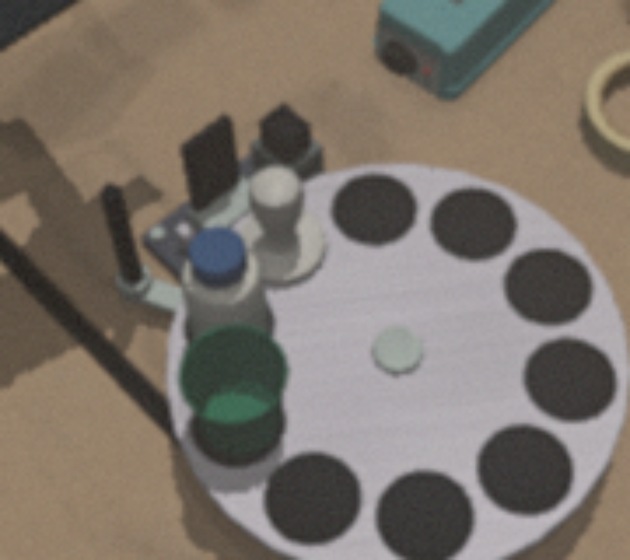

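View pics/f_t.png

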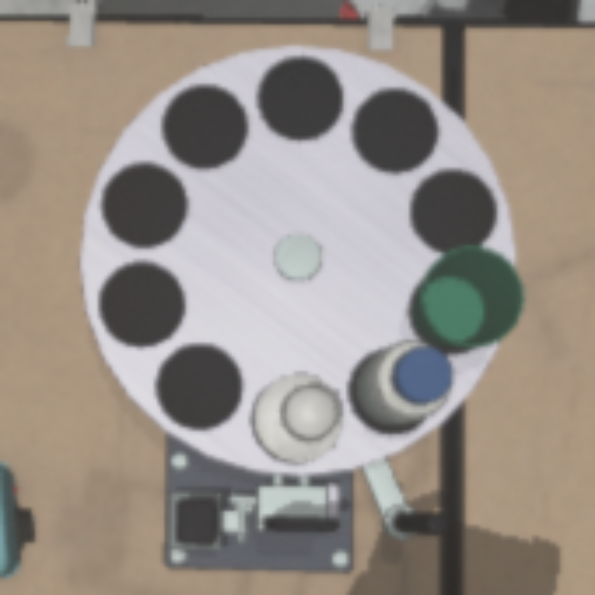

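```bash
python3 - <<'E'
from h import *
b=shot('top');a=shot('side');t0=cv2.cvtColor(cv2.imread('pics/t0.png'),cv2.COLOR_BGR2GRAY).astype(int);g=cv2.cvtColor(b['image'],cv2.COLOR_RGB2GRAY).astype(int)
print(t0[220:240,368:384].mean(1).round().tolist());print(g[220:240,368:384].mean(1).round().tolist())
s0=cv2.cvtColor(cv2.imread('pics/s0.png'),cv2.COLOR_BGR2GRAY).astype(int);s=cv2.cvtColor(a['image'],cv2.COLOR_RGB2GRAY).astype(int)
print(s0[214,246:280].tolist());print(s[214,246:280].tolist())
print(ctrl.observe()['time'])
E
```

```text
[193.0, 195.0, 193.0, 177.0, 154.0, 142.0, 135.0, 101.0, 67.0, 57.0, 57.0, 62.0, 85.0, 92.0, 93.0, 93.0, 94.0, 93.0, 94.0, 97.0]
[197.0, 199.0, 197.0, 180.0, 157.0, 145.0, 138.0, 104.0, 68.0, 58.0, 58.0, 63.0, 86.0, 93.0, 95.0, 95.0, 96.0, 95.0, 95.0, 98.0]
[119, 123, 123, 127, 121, 126, 123, 125, 125, 125, 125, 101, 61, 46, 49, 41, 51, 42, 46, 48, 49, 47, 45, 44, 49, 43, 50, 70, 81, 80, 79, 91, 109, 113]
[121, 127, 128, 129, 126, 128, 127, 129, 128, 131, 129, 102, 65, 42, 44, 42, 44, 39, 44, 50, 45, 43, 49, 50, 45, 46, 48, 70, 79, 80, 80, 98, 121, 149]
27.9
```

The slide stands in the same place as at the start, when it was latched home, and the robot is clear of everything. I'm handing the job in.

```bash
python3 -c "
from rig import ctrl
print(ctrl.close_job())"
```

```text
the job is handed in; nothing more can be done
None
```

The coffee tamper is at the front station and the table is locked there. I handed the job in at about 28 s, with the arm clear of everything.

**What I did:**
- **Release:** I pressed the release key, and the picture showed the lock slide spring out.
- **Strokes:** The tamper started four stations (144 deg) short. I pinched the lever post and made four full strokes to the stop, returning it to rest after each. The tool force at the stop stayed around 23 N.
- **Lock:** I pushed the paddle home until it hit a hard stop at about 18 N, then backed off.

**Last checks:**
- **Position:** Both cameras show the tamper at the front. The tamper, bottle and cup are all still standing on the table.
- **Latch:** With nothing touching it, the paddle sits in the same pixels as in the first, latched picture in both views. I took that as the click, since it can't be sensed directly.
- **Lever:** It is back at rest.

**Checks that failed or disagreed:**
- The network's fix for the tamper centre was about 1 cm off the nominal front point. The two cameras' rays agreed only to about 2 mm, and the fix came out about 1 cm too high. The pictures show the tamper on its pad, so I did not act on it.
- The last detection run gave no two-view fix for the paddle or the cup, so I checked those by eye and by comparing pixels.

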